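Load and lock the blanks on the drilling bed

TASK

Load the drilling bed: first slide the lock's black grip fully open. Then lay every wooden blank on its side along a lane, one to a lane (bring it upright to the bed's front edge and push its top over while that edge stops its base), and push it in endwise until it butts the fence. When all lie home, slide the grip all the way to its locked end so that the tabs stand behind the blanks; leave the other things alone.

Things in the scene. Friction and masses are not known exactly. Their poses are not given: they have to be found in the camera images.
- bed: fixed drilling bed: steel plate 16 thick on the bench, covering x 0 to 185, y -205 to 205 mm. Origin: underside, under the front edge at the middle lane; x from the front edge (nearer the robot) to the fence, y to the left, z up. Three lanes run along x, centre lines y = -130, 0, 130, parted by scribed lines. The front edge (x = 0, 16 high) is the stop against which a blank's base is tipped
- fence (a point): middle of the fence's aluminium face at plate level, bed x = 150, y = 0, z = 16; the face runs from y -200 to 200 and stands 26 high above the plate, the green fence behind it 34. Blanks must butt this face. Axes as the bed's
- lock (a joint): sliding lock, m, + along bed y: 0 fully open, 0.065 fully locked (end stops); starts 31 mm or more from open. One bar carries the grip and three tabs, each 8 (x) by 16 (y), 34 high above the plate, at bed x = 8. Open, they stand at y = -195, -65, 65 between the lanes; locked, at y = -130, 0, 130, behind blanks that lie home (near ends at x = 30). Slides with about 2 N, stays where left
- lock_grip (a point): centre of the lock's black grip, an upright block 24 (bed x) by 22 (bed y) by 40 high, its centre 34 above the bench, right of the plate at bed x = 8, y = -287 mm when open, -222 when locked; axes as the bed's. It can be pinched from above across bed x
- blankA_mid (a point): centre of a beech blank, 45 (its x) by 60 (its y) by 120 (z, long axis), about 0.24 kg. Starts standing on end on the bench, left or right of the bed, turned up to 30 degrees. Two or three are present (absent: None). Home, its centre is at bed x = 90, 38 above the bench (46 on its narrow side), long axis along bed x
- blankB_mid (a point): centre of a beech blank, 45 (its x) by 60 (its y) by 120 (z, long axis), about 0.24 kg. Starts standing on end on the bench, left or right of the bed, turned up to 30 degrees. Two or three are present (absent: None). Home, its centre is at bed x = 90, 38 above the bench (46 on its narrow side), long axis along bed x
- blankC_mid (a point): centre of a beech blank, 45 (its x) by 60 (its y) by 120 (z, long axis), about 0.24 kg. Starts standing on end on the bench, left or right of the bed, turned up to 30 degrees. Two or three are present (absent: None). Home, its centre is at bed x = 90, 38 above the bench (46 on its narrow side), long axis along bed x
- tin: small aluminium can, 34 dia x 55 high, near the rear right corner of the bed; not part of the job, leave it
- collar: brass ring, 44 dia x 18 high, on the bench at the right; not part of the job, leave it
- brush: brush lying on the bench at the left; not part of the job, leave it
- screwdriver: screwdriver lying on the bench at the right; not part of the job, leave it
- wrench: wrench lying on the bench at the right; not part of the job, leave it
- jar: round jar, 60 dia x 75 high, at the left; not part of the job, leave it
- tube: short dark steel tube, 32 dia x 60 high, standing at the right; not part of the job, leave it
Things that resemble listed ones, but are neither listed nor needed, are in the scene too. Leave any green look-alike of the part that bears blankC_mid alone.

How it is judged:
By the outcome, as a careful person would: the job done as asked, in the order asked, and still so for the second after the job is handed in, with the robot touching nothing.
Of blankA, blankB, blankC only 2 to 3 are there at a start; the rules pass over those that are not, and their reading is None.
At some moment in a run one of blankA, blankB, blankC may be knocked a few centimetres aside while the robot is not near it.
Once in a run the grip may slacken for a moment while it holds something.
It also fails if it takes over 210 s, if anything falls off the work surface, if the arm or the gripper's body presses on something with over 40 N, if the wrist force passes 120 N, or if a joint passes its speed limit or range.

ROBOT

A 7-joint arm with a two-finger parallel gripper is mounted at the origin on the work surface. World frame = base frame: x ahead of the robot, y to its left, z up, the work surface at z = 0. Lengths are in m, angles in rad, forces in N, time in s.
With the tool pointing down it reaches from about 0.4 to 0.75 m from the base axis. Payload 19.5 kg.
Tool frame: the origin (TCP) lies between the finger pads; the fingertips stand 19 mm ahead of it and the grasp point (between the pads) is the TCP; z points along the fingers, y is the line along which they close (so a half turn about z gives the same grasp; the last joint's range is limited). The gripper opens to 85 mm and grips with 20 to 120 N. Pads are 22 mm wide; open, the fingers measure 114 mm over their backs; the gripper's body (76 mm by 85 mm) begins 54 mm behind the grasp point. The pads swing forward as they close: fully open they stand 13 mm farther back than shut.
Start: joints at [-0.042, 0.707, -0.028, 1.485, 0.022, 0.951, -0.075], TCP at [0.575, 0, 0.25] pointing down, gripper open.
Joint ranges: [-2.71, 2.71], [-0.32, 2.16], [-1.57, 1.52], [0, 2.45], [-1.46, 4.6], [0, 2.02], [-2.83, 2.83]. Speed limits (rad/s): [1.89, 1.89, 2.57, 2.57, 3.01, 3.01, 3.01].

INTERFACE

Orientations are given as a unit quaternion [x, y, z, w].
In Python, from bench import readout, capture, hand_in gives the robot as it stands. The module is installed in compiled form; this text tells all that it offers.
- The arm moves only by the shell command python3 -m crank 'ROWS' [FORCE]. ROWS is a JSON object of lists of equal length, an entry for each row: "translation": the shift along the tool's x, y, z in units of 0.3 m (1.0 is 0.3 m), a list of three; "twist": the turn, a rotation vector about the tool's x, y, z in units of pi rad (1.0 is pi rad), a list of three; "fingers": the closure, from -1 (fully open) to 1 (shut), so that 0 is half open. A call has 1 to 12 rows; each row is the pose to reach, as a shift and turn from the pose commanded when the call began, along the tool's axes at that moment, turning the shorter way round; what a row does not reach only later rows make up. A row lasts 1/8 s, in which the tool goes at most 62.5 mm and 10.7 degrees, less where a joint would pass 70% of its speed; a pose out of reach is approached as far as the arm can. A call with a number of a shift or a turn outside -1 to 1 is refused whole. A call with a gripper value outside its range is refused whole. The fingers move at their own pace and stop on an object; FORCE is the grip in N (left out, the last holds). Time passes only in rows, so rows that repeat a pose let the fingers close. It gives the time, the measured TCP pose, the force, the opening and the grip force at its end, in the units of the state.
- readout.read_state(): the state, without advancing time (a new reading comes with each control period).
- capture(name): name is "scene" or "side" or "wrist"; returns a dict with "color" (400x640x3 uint8, blue, green, red), "depth" (400x640 float32, m along the optical axis (not along the pixel's ray), 0 where there is no reading), "intrinsics" (3x3 intrinsics, pixels), "dist_coeffs" ([k1, k2, p1, p2, k3] as OpenCV has them; the pictures are not rectified), "pose" (4x4, takes a point from camera to world coordinates). Camera axes: x right, y down, z forward; pixel columns grow to the right and rows downward; lengths in m; the calibration is good to about 2 mm. A picture is of the moment at which its call begins.
- hand_in(): hands the job in; it is judged then, once.
The state is a dict: "time_s": time; "q": joint angles; "joint_velocities": joint speeds; "tau": joint torques, N m; "eef_pos": TCP position; "orientation": TCP orientation; "ft_force": force on the tool from outside, world axes, zero at the start; "moment": the same for the moment, N m; "opening": opening from 0.0 (shut) to 1.0 (fully open); "finger_force": force on a finger pad.
Only numpy, scipy, OpenCV 4.12 (cv2) and the standard library are available. Lean on these libraries where they do the work, as an engineer would, in place of code of your own. Each camera call takes 0.05 s, during which the arm holds its last target. There are 200 camera calls.

## Working session

There is one attempt and no reset: what is moved stays moved. The work goes in short steps, Python scripts to look and compute and a shell command to move; the robot and the scene stay as the last step left them, time stands still between calls to the robot, and variables do not carry over. Pictures are saved under pics/ and viewed, at most 14 in all, crops included, and the job is handed in when it is done.

```bash
mkdir -p pics; ls; cat > h.py <<'E'
import numpy as np,cv2
from bench import readout,capture,hand_in
from scipy.spatial.transform import Rotation as R
def snap(n,f=None,crop=None,s=1):
    c=capture(n)
    if f:
        im=c['color']
        if crop: im=im[crop[1]:crop[3],crop[0]:crop[2]]
        cv2.imwrite('pics/'+f,cv2.resize(im,None,fx=s,fy=s,interpolation=cv2.INTER_CUBIC))
    np.savez(f'/tmp/{n}.npz',**c)
    return c
def cloud(c):
    h,w=c['depth'].shape
    u,v=np.meshgrid(np.arange(w),np.arange(h))
    p=cv2.undistortPoints(np.stack([u,v],-1).reshape(-1,1,2).astype(np.float64),c['intrinsics'],c['dist_coeffs']).reshape(h,w,2)
    P=np.concatenate([p,np.ones((h,w,1))],-1)*c['depth'][...,None]
    return P@c['pose'][:3,:3].T+c['pose'][:3,3]
def ray(c,u,v,z):
    p=cv2.undistortPoints(np.array([[[u,v]]],float),c['intrinsics'],c['dist_coeffs'])[0,0]
    d=c['pose'][:3,:3]@np.array([*p,1]);o=c['pose'][:3,3]
    return o+d*(z-o[2])/d[2]
def st():
    s=readout.read_state();print(s['time_s'],np.round(s['eef_pos'],4),np.round(R.from_quat(s['orientation']).as_matrix(),3).tolist(),np.round(s['ft_force'],1),s['opening'],s['finger_force'],np.round(s['q'],2));return s
E
python3 - <<'E'
from h import *
st()
for n in('scene','side'):
    c=snap(n,n+'1.png');print(np.round(c['pose'],3).tolist())
E
```

```text
pics
0.0 [ 0.5748 -0.      0.2499] [[0.0, 1.0, -0.001], [1.0, -0.0, -0.0], [-0.0, -0.001, -1.0]] [ 0.2  0.1 -0.3] 0.9975164088901882 0.0 [-0.04  0.71 -0.03  1.49  0.02  0.95 -0.08]
[[0.769, 0.391, -0.506, 1.149], [0.639, -0.491, 0.591, -0.688], [-0.017, -0.778, -0.628, 0.809], [0.0, 0.0, 0.0, 1.0]]
[[-0.817, -0.341, 0.464, -0.157], [-0.576, 0.499, -0.648, 0.949], [-0.011, -0.797, -0.604, 0.961], [0.0, 0.0, 0.0, 1.0]]
```

View pics/scene1.png

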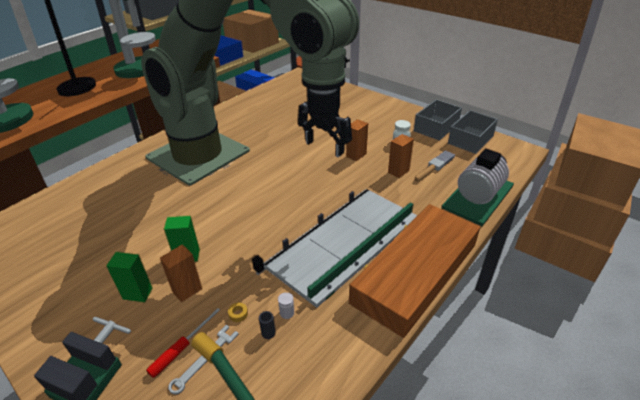

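View pics/side1.png

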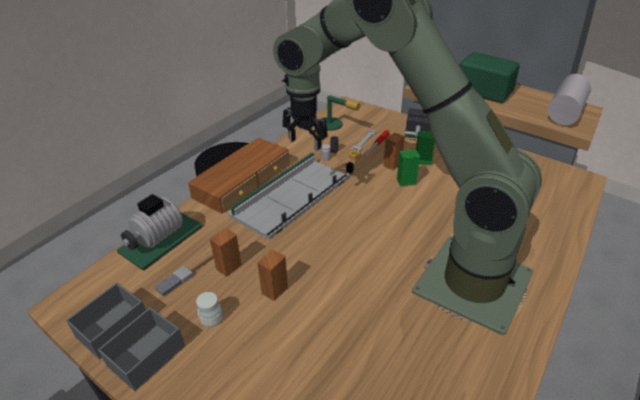

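Three brown blanks: scene pixels (357,140), (400,155) at left of the bed and (180,273) at right. The green blocks at (130,278) and (182,238) are look-alikes, so I leave them. Next I measure everything from depth.

```bash
cat >> h.py <<'E'
def load(n): return dict(np.load(f'/tmp/{n}.npz'))
def topmap(cs,x0,x1,y0,y1,zmax=.3,res=.001,zmin=-.01):
    H=int((x1-x0)/res);W=int((y1-y0)/res);im=np.zeros((H,W,3),np.uint8);zz=np.full((H,W),-1.)
    for c in cs:
        P=cloud(c).reshape(-1,3);C=c['color'].reshape(-1,3);ok=(c['depth'].ravel()>0)&(P[:,2]<zmax)&(P[:,2]>zmin)
        P=P[ok];C=C[ok];i=((x1-P[:,0])/res).astype(int);j=((y1-P[:,1])/res).astype(int)
        k=(i>=0)&(i<H)&(j>=0)&(j<W)
        o=np.argsort(P[k,2]);im[i[k][o],j[k][o]]=C[k][o];zz[i[k][o],j[k][o]]=P[k,2][o]
    return im,zz
def blocks(cs,lo=.09,hi=.14):
    for c in cs:
        P=cloud(c);m=((c['depth']>0)&(P[...,2]>.112)&(P[...,2]<.128)).astype(np.uint8)
        n,l,s,_=cv2.connectedComponentsWithStats(m)
        for k in range(1,n):
            if s[k,4]<40: continue
            q=P[l==k];r=cv2.minAreaRect((q[:,:2]*1000).astype(np.float32))
            print(s[k,:5],'ctr',np.round(r[0],0),'size',np.round(r[1],0),'ang',round(r[2],1),'z',q[:,2].mean().round(4),'col',c['color'][l==k].mean(0).round())
E
python3 - <<'E'
from h import *
cs=[load('scene'),load('side')]
blocks(cs)
im,z=topmap(cs,.25,.95,-.55,.5,zmax=.2,res=.0015)
im=cv2.dilate(im,np.ones((2,2)));cv2.imwrite('pics/top.png',im);print(im.shape)
# plate points
for c in cs:
    P=cloud(c);m=((c['depth']>0)&(abs(P[...,2]-.016)<.005)&(abs(P[...,1])<.4)&(c['color'].max(-1).astype(int)-c['color'].min(-1)<25)&(c['color'].mean(-1)>100)).astype(np.uint8)
    n,l,s,_=cv2.connectedComponentsWithStats(m);k=1+s[1:,4].argmax();q=P[l==k];r=cv2.minAreaRect((q[:,:2]*1000).astype(np.float32));print(s[k],r,cv2.boxPoints(r).round().tolist(),q[:,2].mean())
E
```

```text
[598  17  42  14 127] ctr [ 906. 2257.] size [234.  36.] ang 0.3 z 0.12 col [106. 109. 111.]
[ 62  22  39  16 114] ctr [-1436.   297.] size [ 43. 241.] ang 1.0 z 0.1202 col [102.  92.  72.]
[  0  36  57  22 187] ctr [-1424.    -5.] size [313.  57.] ang 89.2 z 0.1201 col [101.  93.  77.]
[165 119  53  21 265] ctr [ 37. -21.] size [172.  99.] ang 58.1 z 0.1195 col [43. 49. 43.]
[351 119  17  13 145] ctr [441. 335.] size [47. 65.] ang 0.2 z 0.1189 col [ 46.  89. 149.]
[391 134  23  15 200] ctr [605. 342.] size [66. 49.] ang 85.8 z 0.1187 col [ 45.  85. 141.]
[466 158  41  23 381] ctr [862. 374.] size [125.  77.] ang 89.5 z 0.1193 col [112. 107. 107.]
[163 216  28  16 336] ctr [ 377. -323.] size [59. 46.] ang 43.7 z 0.1187 col [ 45. 120.  27.]
[160 244  33  27 463] ctr [ 469. -392.] size [61. 49.] ang 81.5 z 0.1187 col [29. 57. 97.]
[106 251  34  20 440] ctr [ 386. -478.] size [63. 46.] ang 31.3 z 0.1188 col [29. 77. 19.]
[  0   0 253  96 719] ctr [2244. -670.] size [  52. 1853.] ang 0.2 z 0.1202 col [103. 106. 111.]
[445  42 129  33 380] ctr [  384. -1478.] size [683.  93.] ang 5.2 z 0.
[... 701 characters left out ...]
  20 293] ctr [601. 343.] size [64. 48.] ang 88.1 z 0.12 col [ 52.  84. 131.]
[449 242  67  37 389] ctr [-7. 42.] size [173.  94.] ang 10.1 z 0.119 col [54. 60. 54.]
[257 249  29  23 357] ctr [438. 334.] size [63. 48.] ang 89.1 z 0.1201 col [ 52.  85. 131.]
(466, 700, 3)
[ 267  191  136  105 5002] ((644.2333984375, -23.1082763671875), (415.06036376953125, 139.503173828125), 88.8564224243164) [[570.0, -229.0], [710.0, -232.0], [718.0, 183.0], [579.0, 186.0]] 0.014921905926769266
[ 228  161  116   75 2847] ((666.6752319335938, -22.516571044921875), (415.1729736328125, 168.75259399414062), 86.59693908691406) [[570.0, -225.0], [739.0, -235.0], [763.0, 180.0], [595.0, 190.0]] 0.015354997701117942
```

View pics/top.png

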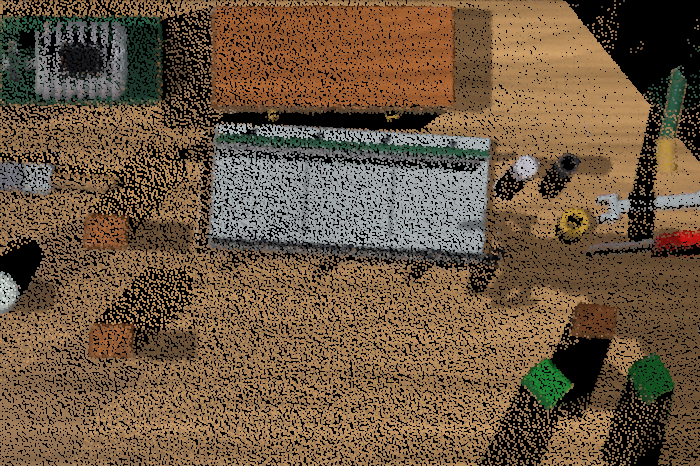

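```bash
python3 - <<'E'
from h import *
for n in('scene','side'):
    c=load(n);P=cloud(c);C=c['color'].astype(int);ok=c['depth']>0
    g=ok&(P[...,2]>.044)&(P[...,2]<.055)&(P[...,0]>.6)&(P[...,0]<.78)&(abs(P[...,1]+.02)<.2)&(C[...,1]>C[...,2]+12)
    q=P[g][:,:2];vx,vy,x0,y0=cv2.fitLine(q.astype(np.float32),cv2.DIST_HUBER,0,.01,.01).ravel()
    if vy<0: vx,vy=-vx,-vy
    yaw=np.arctan2(-vx,vy);print(n,g.sum(),'yaw deg',np.degrees(yaw))
    ex=np.array([vy,-vx]);ey=np.array([vx,vy])
    pl=ok&(abs(P[...,2]-.016)<.005)&(abs(P[...,1]+.02)<.24)&(P[...,0]>.54)&(P[...,0]<.8)&(C.max(-1)-C.min(-1)<25)&(C.mean(-1)>90)
    a=P[pl][:,:2]@ex;b=P[pl][:,:2]@ey
    print('plate ex pct',np.percentile(a,[0.3,1,2,50,99]).round(4),'ey',np.percentile(b,[.2,1,99,99.8]).round(4),'fence green ex',np.percentile(q@ex,[2,50,98]).round(4))
    d=ok&(P[...,2]>.028)&(P[...,2]<.065)&(P[...,0]>.53)&(P[...,0]<.61)&(P[...,1]>-.34)&(P[...,1]<.25)
    n_,l,s,_=cv2.connectedComponentsWithStats(d.astype(np.uint8))
    for k in range(1,n_):
        if s[k,4]>8:
            e=P[l==k];print(s[k],'ex',np.percentile(e[:,:2]@ex,[5,50,95]).round(4),'ey',np.percentile(e[:,:2]@ey,[5,50,95]).round(4),'z',e[:,2].max().round(3),C[l==k].mean(0).round())
E
```

```text
scene 611 yaw deg -3.5613604
plate ex pct [0.5723 0.5821 0.584  0.6577 0.7554] ey [-0.1876 -0.1861  0.2159  0.2214] fence green ex [0.726  0.7334 0.7391]
[349 191   5   9  37] ex [0.5751 0.5803 0.5835] ey [0.1347 0.1399 0.1494] z 0.052 [40. 42. 47.]
[317 213   6  10  41] ex [0.5759 0.5811 0.5836] ey [0.005  0.0113 0.0193] z 0.052 [41. 42. 45.]
[282 238   7  11  51] ex [0.5755 0.582  0.584 ] ey [-0.125  -0.119  -0.1098] z 0.05 [42. 45. 50.]
[251 255  13  15 132] ex [0.5708 0.5847 0.591 ] ey [-0.2189 -0.2118 -0.2001] z 0.056 [15. 16. 19.]
side 247 yaw deg -3.6827328
plate ex pct [0.5678 0.5694 0.5711 0.6519 0.7222] ey [-0.1853 -0.1801  0.2242  0.2263] fence green ex [0.7215 0.728  0.7361]
[346 162   8  11  65] ex [0.5641 0.5726 0.5852] ey [-0.2126 -0.2001 -0.1928] z 0.057 [16. 19. 24.]
[332 175   5   8  31] ex [0.5707 0.5753 0.5802] ey [-0.1228 -0.1113 -0.1035] z 0.052 [64. 63. 62.]
[308 193   5   8  31] ex [0.57   0.5738 0.5788] ey [0.0096 0.0198 0.0259] z 0.053 [59. 57. 56.]
[281 212   6   9  36] ex [0.5692 0.5735 0.5793] ey [0.1376 0.1487 0.1554] z 0.051 [57. 55. 54.]
```

```bash
cat >> h.py <<'E'
EX=np.array([np.cos(np.radians(-3.6)),np.sin(np.radians(-3.6))]);EY=np.array([-EX[1],EX[0]]);O=.570*EX+.0185*EY
def bed(p): p=np.asarray(p)[...,:2]-O;return np.stack([p@EX,p@EY],-1)
def pos():
    s=readout.read_state();b=bed(s['eef_pos']);return f"t {s['time_s']:.2f} bed {b.round(4)} z {s['eef_pos'][2]:.4f} yaw {R.from_quat(s['orientation']).apply([0,1,0]).round(3)} F {np.round(s['ft_force'],1)} open {s['opening']:.2f} ff {s['finger_force']:.1f}"
E
python3 -m crank '{"translation":[[-0.807,-0.037,0.433],[-0.807,-0.037,0.433],[-0.807,-0.037,0.433],[-0.807,-0.037,0.433],[-0.807,-0.037,0.433],[-0.807,-0.037,0.433],[-0.807,-0.037,0.433]],"twist":[[0,0,0.02],[0,0,0.02],[0,0,0.02],[0,0,0.02],[0,0,0.02],[0,0,0.02],[0,0,0.02]],"fingers":[-1,-1,-1,-1,-1,-1,-1]}' 40
python3 - <<'E'
from h import *
print(pos())
c=snap('wrist','w1.png')
P=cloud(c);print(np.round(c['pose'],3).tolist())
m=(c['depth']>0)&(P[...,2]>.035)&(P[...,2]<.065)
n,l,s,_=cv2.connectedComponentsWithStats(m.astype(np.uint8))
for k in range(1,n):
    if s[k,4]>60: q=bed(P[l==k]);print(s[k],np.percentile(q,[2,50,98],axis=0).round(4).tolist(),c['color'][l==k].mean(0).round())
E
```

```text
time_s: 0.98
eef_pos: [0.5645, -0.2405, 0.121]
orientation: [0.728, 0.685, 0.001, -0.0]
ft_force: [0.5, 0.2, 0.3]
opening: 1.0
finger_force: 0.0
t 0.97 bed [ 0.0085 -0.2231] z 0.1210 yaw [ 0.998 -0.061  0.001] F [0.5 0.2 0.3] open 1.00 ff 0.0
[[0.998, -0.061, -0.016, 0.57], [-0.063, -0.961, -0.268, -0.173], [0.0, 0.268, -0.963, 0.245], [0.0, 0.0, 0.0, 1.0]]
[ 524    0   73  193 7988] [[0.1511, -0.2025], [0.1571, -0.1436], [0.1674, -0.0948]] [73. 82. 66.]
[309  58  14  30 413] [[0.0058, -0.1423], [0.0098, -0.1347], [0.0133, -0.1271]] [67. 66. 66.]
[ 298  201   37   38 1333] [[-0.0013, -0.2351], [0.0098, -0.2226], [0.0212, -0.2154]] [33. 41. 49.]
[ 482  241   63   57 2507] [[0.1314, -0.2761], [0.1432, -0.2588], [0.1613, -0.2463]] [126. 124. 125.]
[ 47 282  72  32 818] [[-0.1706, -0.3006], [-0.1647, -0.2843], [-0.1461, -0.2796]] [34. 69. 40.]
```

View pics/w1.png

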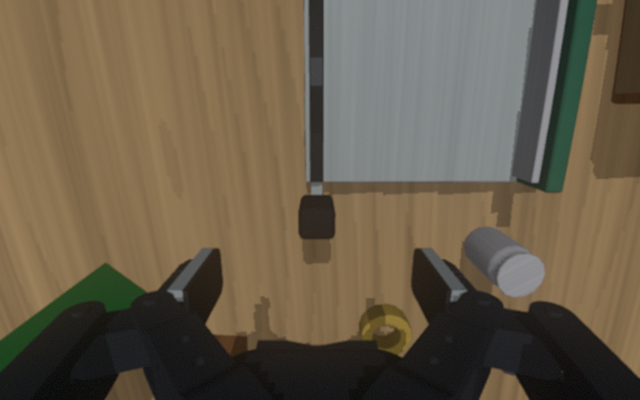

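The picture shows the grip at (317,217) almost under the fingers and the tab at (316,72). Descend and pinch.

```bash
python3 -m crank '{"translation":[[-0.005,0.004,0.15],[-0.005,0.004,0.27],[-0.005,0.004,0.27],[-0.005,0.004,0.27],[-0.005,0.004,0.27],[-0.005,0.004,0.27],[-0.005,0.004,0.27],[-0.005,0.004,0.27]],"twist":[[0,0,0],[0,0,0],[0,0,0],[0,0,0],[0,0,0],[0,0,0],[0,0,0],[0,0,0]],"fingers":[-1,-1,0.6,0.6,0.6,0.6,0.6,0.6]}' 40
python3 -c "from h import *;print(pos())"
```

```text
time_s: 2.02
eef_pos: [0.5644, -0.2439, 0.041]
orientation: [0.729, 0.684, -0.001, -0.0]
ft_force: [-10.8, 2.5, 19.2]
opening: 0.277
finger_force: 40.0
t 2.02 bed [ 0.0086 -0.2265] z 0.0410 yaw [ 0.998 -0.063 -0.001] F [-10.8   2.5  19.2] open 0.28 ff 40.0
```

```bash
python3 -m crank '{"translation":[[-0.07,0,-0.005],[-0.14,0,-0.005],[-0.19,0,-0.005],[-0.2,0,-0.005],[-0.2,0,-0.005]],"twist":[[0,0,0],[0,0,0],[0,0,0],[0,0,0],[0,0,0]],"fingers":[0.6,0.6,0.6,0.6,0.6]}'
python3 -c "from h import *;print(pos())"
```

```text
time_s: 2.65
eef_pos: [0.5608, -0.304, 0.0411]
orientation: [0.729, 0.684, -0.0, -0.0]
ft_force: [-6.6, -1.0, 1.9]
opening: 0.273
finger_force: 43.8
t 2.65 bed [ 0.0087 -0.2867] z 0.0411 yaw [ 0.998 -0.063 -0.001] F [-6.6 -1.   1.9] open 0.27 ff 43.8
```

```bash
python3 -m crank '{"translation":[[-0.007,0,0],[-0.014,0,0],[-0.014,0,0]],"twist":[[0,0,0],[0,0,0],[0,0,0]],"fingers":[0.6,0.6,0.6]}'
python3 -c "from h import *;print(pos())"
```

```text
time_s: 3.02
eef_pos: [0.5607, -0.3059, 0.0411]
orientation: [0.729, 0.685, 0.0, -0.001]
ft_force: [-9.4, 9.1, 7.3]
opening: 0.275
finger_force: 44.4
t 3.02 bed [ 0.0088 -0.2886] z 0.0411 yaw [ 0.998 -0.062 -0.002] F [-9.4  9.1  7.3] open 0.28 ff 44.4
```

```bash
python3 -m crank '{"translation":[[0,0,0],[0,0,0],[0,0,-0.2],[0,0,-0.4],[-0.1,-0.1,-0.6],[-0.302,-0.288,-0.6],[-0.302,-0.288,-0.6],[-0.302,-0.288,-0.6],[-0.302,-0.288,-0.6],[-0.302,-0.288,-0.6]],"twist":[[0,0,0],[0,0,0],[0,0,0],[0,0,0],[0,0,0],[0,0,0.038],[0,0,0.038],[0,0,0.038],[0,0,0.038],[0,0,0.038]],"fingers":[-1,-1,-1,-1,-1,-1,-1,-1,-1,-1]}'
python3 - <<'E'
from h import *
print(pos())
c=snap('wrist','w2.png');blocks([c])
E
```

```text
time_s: 4.28
eef_pos: [0.4699, -0.3919, 0.2207]
orientation: [0.768, 0.64, 0.0, -0.0]
ft_force: [0.9, -0.3, -0.1]
opening: 1.0
finger_force: 0.0
t 4.28 bed [-0.0765 -0.3801] z 0.2207 yaw [ 0.984 -0.18   0.   ] F [ 0.9 -0.3 -0.1] open 1.00 ff 0.0
[ 120   79   98  107 5812] ctr [ 377. -323.] size [60. 46.] ang 44.8 z 0.1202 col [ 58. 117.  50.]
[ 281  164   66   82 4778] ctr [ 470. -394.] size [60. 45.] ang 83.8 z 0.1205 col [ 57.  96. 139.]
[605 273  11  30 201] ctr [ 692. -501.] size [ 3. 26.] ang 1.9 z 0.1247 col [33. 65. 79.]
[ 205  278   73   78 3075] ctr [ 387. -477.] size [57. 46.] ang 31.7 z 0.1201 col [ 50. 108.  36.]
```

View pics/w2.png

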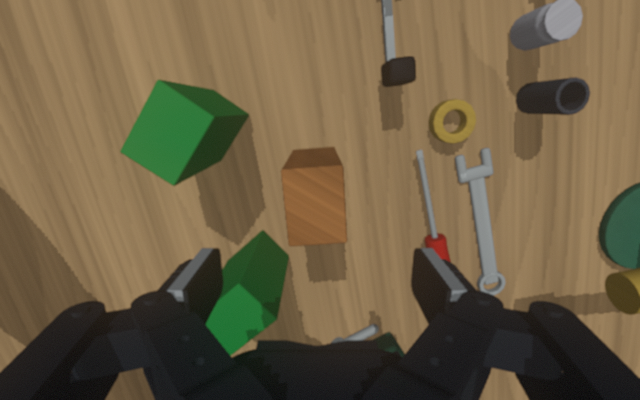

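Brown blank at (314,204) with greens at (180,130) and (245,295) — it is the only wooden one here. Grasping it.

```bash
python3 -m crank '{"translation":[[-0.007,0,0],[-0.007,0,0],[-0.007,0,0.2],[-0.007,0,0.402],[-0.007,0,0.402],[-0.007,0,0.402],[-0.007,0,0.402],[-0.007,0,0.402],[-0.007,0,0.402],[-0.007,0,0.402]],"twist":[[0,0,-0.023],[0,0,-0.023],[0,0,-0.023],[0,0,-0.023],[0,0,-0.023],[0,0,-0.023],[0,0,-0.023],[0,0,-0.023],[0,0,-0.023],[0,0,-0.023]],"fingers":[-0.5,-0.5,-0.5,-0.5,-0.5,1,1,1,1,1]}' 60
python3 -c "from h import *;print(pos())"
```

```text
time_s: 5.58
eef_pos: [0.4694, -0.3955, 0.1028]
orientation: [0.745, 0.667, 0.0, 0.002]
ft_force: [-1.1, -0.2, 12.0]
opening: 0.52
finger_force: 62.9
t 5.58 bed [-0.0767 -0.3837] z 0.1028 yaw [ 0.994 -0.11   0.003] F [-1.1 -0.2 12. ] open 0.52 ff 62.9
```

```bash
python3 -m crank '{"translation":[[0,0,-0.12],[0,0,-0.25],[0.15,0.01,-0.25],[0.3,0.02,-0.25],[0.45,0.03,-0.25],[0.6,0.04,-0.25],[0.75,0.05,-0.25],[0.849,0.05,-0.25],[0.849,0.05,-0.25],[0.849,0.05,-0.25]],"twist":[[0,0,0],[0,0,0],[0,0,-0.015],[0,0,-0.015],[0,0,-0.015],[0,0,-0.015],[0,0,-0.015],[0,0,-0.015],[0,0,-0.015],[0,0,-0.015]],"fingers":[1,1,1,1,1,1,1,1,1,1]}'
python3 - <<'E'
from h import *
print(pos())
c=snap('side','s2.png',(180,60,480,285),2)
E
```

```text
time_s: 6.82
eef_pos: [0.5117, -0.144, 0.1762]
orientation: [0.729, 0.684, 0.0, 0.001]
ft_force: [-0.4, -1.1, -2.3]
opening: 0.515
finger_force: 62.9
t 6.83 bed [-0.0503 -0.1301] z 0.1762 yaw [ 0.998 -0.063  0.001] F [-0.4 -1.1 -2.3] open 0.51 ff 62.9
```

View pics/s2.png

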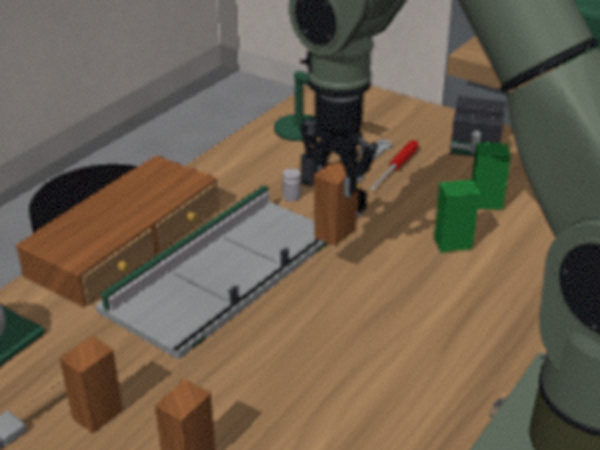

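Blank held at about (335,205) in the crop, upright ahead of the right lane. Lower it and advance to the edge.

```bash
python3 -m crank '{"translation":[[0,0,0.12],[0,0,0.237],[0,0.03,0.237],[0,0.06,0.237],[0,0.09,0.237],[0,0.09,0.237]],"twist":[[0,0,0],[0,0,0],[0,0,0],[0,0,0],[0,0,0],[0,0,0]],"fingers":[1,1,1,1,1,1]}'
python3 -c "from h import *;print(pos())"
```

```text
time_s: 7.62
eef_pos: [0.5389, -0.1452, 0.1043]
orientation: [0.729, 0.684, 0.0, 0.0]
ft_force: [0.3, 0.0, -2.9]
opening: 0.517
finger_force: 68.0
t 7.62 bed [-0.0231 -0.1296] z 0.1043 yaw [ 0.998 -0.063  0.   ] F [ 0.3  0.  -2.9] open 0.52 ff 68.0
```

```bash
python3 -m crank '{"translation":[[0,0.01,0],[0,0.018,0],[0,0.018,0]],"twist":[[0,0,0],[0,0,0],[0,0,0]],"fingers":[1,1,1]}'
python3 -c "from h import *;print(pos())"
```

```text
time_s: 8.0
eef_pos: [0.5409, -0.1453, 0.1038]
orientation: [0.729, 0.684, -0.002, -0.003]
ft_force: [-16.5, 0.2, 5.3]
opening: 0.519
finger_force: 69.3
t 8.00 bed [-0.021  -0.1296] z 0.1038 yaw [ 0.998 -0.063 -0.007] F [-16.5   0.2   5.3] open 0.52 ff 69.3
```

```bash
python3 -m crank '{"translation":[[0,-0.004,0],[0,-0.004,0],[0,-0.004,0],[0,-0.004,-0.12],[0,-0.004,-0.24],[0,-0.1,-0.24],[0,-0.23,-0.24],[0,-0.23,-0.24],[0,-0.23,-0.1],[0,-0.23,-0.03],[0,-0.23,-0.03]],"twist":[[0,0,0],[0,0,0],[0,0,0],[0,0,0],[0,0,0],[0,0,0],[0,0,0],[0,0,0],[0,0,0],[0,0,0],[0,0,0]],"fingers":[-0.4,-0.4,-0.4,-0.4,-0.4,-0.4,1,1,1,1,1]}'
python3 - <<'E'
from h import *
print(pos())
c=snap('side','s3.png',(240,60,480,240),2.5)
blocks([c])
E
```

```text
time_s: 9.38
eef_pos: [0.4751, -0.1408, 0.1122]
orientation: [0.729, 0.685, -0.0, -0.001]
ft_force: [0.6, -0.0, -0.5]
opening: 0.0
finger_force: 0.0
t 9.38 bed [-0.087  -0.1292] z 0.1122 yaw [ 0.998 -0.063 -0.002] F [ 0.6 -0.  -0.5] open 0.00 ff 0.0
[  0   0 255  96 734] ctr [2246. -680.] size [1864.   50.] ang 90.0 z 0.1199 col [103. 106. 111.]
[448  42 128  33 381] ctr [  379. -1541.] size [660. 169.] ang 0.5 z 0.1203 col [83. 80. 76.]
[584  45  56  18 164] ctr [ -101. -1975.] size [317.  53.] ang 1.0 z 0.1197 col [92. 95. 99.]
[463  69  56  14 175] ctr [  347. -1185.] size [279. 139.] ang 36.8 z 0.1205 col [45. 58. 33.]
[552  77  38  31 209] ctr [   -0. -1243.] size [315. 127.] ang 89.9 z 0.1203 col [117. 114. 118.]
[418 131  18   9 143] ctr [ 382. -475.] size [61. 51.] ang 30.1 z 0.1199 col [35. 69. 27.]
[399 150  21  11 167] ctr [ 376. -319.] size [61. 53.] ang 49.1 z 0.1191 col [ 48. 102.  36.]
[330 157  21  14 160] ctr [ 537. -142.] size [69. 48.] ang 88.0 z 0.1186 col [ 49.  81. 126.]
[130 197  46  30 420] ctr [856. 382.] size [130.  79.] ang 87.6 z 0.1194 col [122. 120. 122.]
[210 228  27  20 301] ctr [602. 343.] size [60. 49.] ang 87.0 z 0.1198 col [ 51.  84. 130.]
[449 241  67  38 378] ctr [-5. 41.] size [173.  97.] ang 8.8 z 0.1188 col [54. 60. 54.]
[257 249  29  24 362] ctr [439. 335.] size [62. 48.] ang 89.3 z 0.1201 col [ 52.  85. 131.]
```

View pics/s3.png

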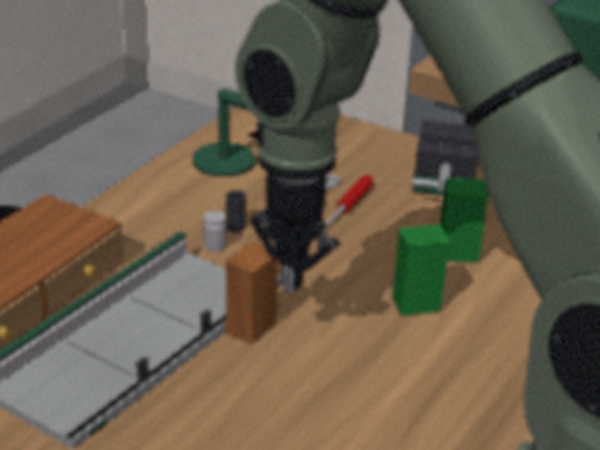

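Blank stands at the edge (crop (252,295)) with the shut fingers behind its top. Pushing it over.

```bash
python3 -m crank '{"translation":[[0,0.05,0],[0,0.09,0],[0,0.13,0],[0,0.165,0],[0,0.2,0],[0,0.23,0],[0,0.26,0],[0,0.29,0],[0,0.32,0],[0,0.34,0],[0,0.34,0]],"twist":[[0,0,0],[0,0,0],[0,0,0],[0,0,0],[0,0,0],[0,0,0],[0,0,0],[0,0,0],[0,0,0],[0,0,0],[0,0,0]],"fingers":[1,1,1,1,1,1,1,1,1,1,1]}'
python3 - <<'E'
from h import *
print(pos())
for n in('side','scene'):
    c=snap(n);P=cloud(c);b=bed(P);C=c['color'].astype(int)
    m=(c['depth']>0)&(P[...,2]>.045)&(P[...,2]<.075)&(b[...,0]>-.06)&(b[...,0]<.15)&(b[...,1]<-.07)&(b[...,1]>-.19)&(C[...,2]>C[...,0]+25)
    q=b[m];print(m.sum(),P[m][:,2].mean(),np.percentile(q,[1,50,99],axis=0).round(3).tolist() if m.sum() else '')
E
```

```text
time_s: 10.8
eef_pos: [0.5769, -0.1474, 0.113]
orientation: [0.729, 0.685, -0.0, -0.0]
ft_force: [0.0, 0.5, 0.4]
opening: -0.001
finger_force: 0.0
t 10.80 bed [ 0.0151 -0.1294] z 0.1130 yaw [ 0.998 -0.063 -0.   ] F [0.  0.5 0.4] open -0.00 ff 0.0
477 0.05815565572730747 [[-0.04, -0.157], [0.014, -0.118], [0.081, -0.093]]
957 0.05822663757682393 [[-0.034, -0.159], [0.034, -0.134], [0.085, -0.098]]
```

```bash
python3 -m crank '{"translation":[[0,-0.15,0],[0,-0.29,0],[0,-0.29,0],[0,-0.29,0.1],[0,-0.29,0.21],[0,-0.29,0.21]],"twist":[[0,0,0],[0,0,0],[0,0,0],[0,0,0],[0,0,0],[0,0,0]],"fingers":[1,1,1,1,1,1]}'
python3 - <<'E'
from h import *
print(pos())
c=snap('wrist','w3.png')
P=cloud(c);b=bed(P);m=((c['depth']>0)&(abs(P[...,2]-.061)<.004)&(b[...,0]>-.06)&(b[...,0]<.15)&(b[...,1]<.0)&(b[...,1]>-.2)).astype(np.uint8)
n,l,s,_=cv2.connectedComponentsWithStats(m);k=1+s[1:,4].argmax();print(s[k],cv2.minAreaRect((b[l==k]*1000).astype(np.float32)))
E
```

```text
time_s: 11.65
eef_pos: [0.4894, -0.1417, 0.0489]
orientation: [0.729, 0.685, -0.001, -0.001]
ft_force: [-0.2, 0.4, 0.8]
opening: -0.0
finger_force: 0.0
t 11.65 bed [-0.0726 -0.1292] z 0.0489 yaw [ 0.998 -0.063 -0.003] F [-0.2  0.4  0.8] open -0.00 ff 0.0
[  406   207   234   138 27240] ((17.929218292236328, -127.7638168334961), (61.22473907470703, 106.26307678222656), 89.93746185302734)
```

View pics/w3.png

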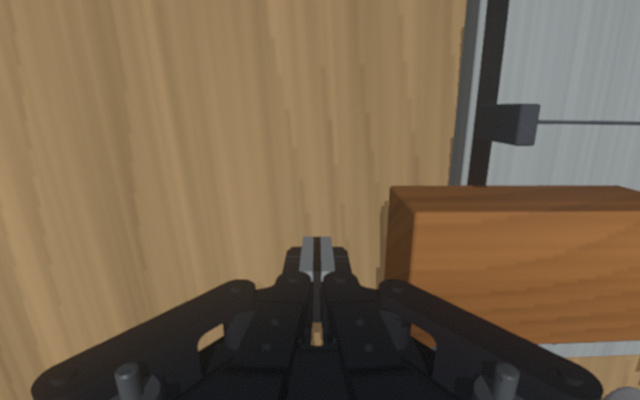

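The blank lies square, near end at column ~392; the fingers stand behind it at (317,260). Push it in.

```bash
python3 -m crank '{"translation":[[0,0.04,0],[0,0.08,0],[0,0.12,0],[0,0.16,0],[0,0.2,0],[0,0.24,0],[0,0.267,0],[0,0.267,0]],"twist":[[0,0,0],[0,0,0],[0,0,0],[0,0,0],[0,0,0],[0,0,0],[0,0,0],[0,0,0]],"fingers":[1,1,1,1,1,1,1,1]}'
python3 -m crank '{"translation":[[0,0.01,0],[0,0.02,0],[0,0.03,0],[0,0.03,0]],"twist":[[0,0,0],[0,0,0],[0,0,0],[0,0,0]],"fingers":[1,1,1,1]}'
python3 -c "from h import *;print(pos())"
```

```text
time_s: 12.7
eef_pos: [0.5704, -0.147, 0.051]
orientation: [0.729, 0.685, 0.0, 0.0]
ft_force: [0.4, -0.1, -0.9]
opening: -0.002
finger_force: 0.0
time_s: 13.2
eef_pos: [0.5782, -0.1475, 0.0501]
orientation: [0.729, 0.684, -0.001, -0.001]
ft_force: [-8.0, 0.5, 6.3]
opening: -0.001
finger_force: 4.1
t 13.20 bed [ 0.0163 -0.1294] z 0.0501 yaw [ 0.998 -0.063 -0.002] F [-8.   0.5  6.3] open -0.00 ff 4.1
```

```bash
python3 -m crank '{"translation":[[0,-0.1,0],[0,-0.2,0],[0,-0.25,-0.2],[0.15,-0.3,-0.4],[0.33,-0.35,-0.567],[0.5,-0.4,-0.567],[0.68,-0.4,-0.567],[0.86,-0.4,-0.567],[1,-0.4,-0.567],[1,-0.4,-0.567]],"twist":[[0,0,0],[0,0,0],[0,0,0],[0,0,0],[0,0,0],[0,0,0],[0,0,0],[0,0,0],[0,0,0],[0,0,0]],"fingers":[1,1,1,1,1,1,1,-1,-1,-1]}'
python3 - <<'E'
from h import *
print(pos())
blocks([snap('side')]);
E
```

```text
time_s: 14.45
eef_pos: [0.4778, 0.1627, 0.2201]
orientation: [0.727, 0.686, 0.001, -0.0]
ft_force: [-0.9, -0.7, -0.1]
opening: 0.637
finger_force: 0.0
t 14.45 bed [-0.1033  0.1738] z 0.2201 yaw [ 0.998 -0.058  0.   ] F [-0.9 -0.7 -0.1] open 0.64 ff 0.0
[  0   0 255  96 727] ctr [2240. -680.] size [  52. 1874.] ang 0.4 z 0.1202 col [106. 109. 114.]
[442  41 132  34 388] ctr [  391. -1475.] size [699.  93.] ang 6.0 z 0.1202 col [85. 83. 79.]
[584  45  56  17 150] ctr [ -101. -1976.] size [314.  42.] ang 0.5 z 0.1199 col [ 95.  97. 102.]
[459  68  60  15 189] ctr [  366. -1181.] size [294. 140.] ang 30.4 z 0.1202 col [46. 59. 33.]
[552  77  38  31 203] ctr [   -0. -1242.] size [305. 127.] ang 89.2 z 0.1202 col [120. 117. 121.]
[418 131  16   9 118] ctr [ 389. -476.] size [52. 56.] ang 38.7 z 0.1193 col [ 51. 102.  37.]
[399 150  21  11 161] ctr [ 374. -319.] size [63. 50.] ang 44.3 z 0.1193 col [35. 73. 29.]
[130 197  46  31 431] ctr [853. 383.] size [133.  75.] ang 84.2 z 0.1192 col [125. 122. 124.]
[210 228  27  21 297] ctr [601. 343.] size [61. 48.] ang 88.2 z 0.1199 col [ 53.  87. 134.]
[450 241  66  38 386] ctr [-6. 41.] size [174.  97.] ang 8.8 z 0.1191 col [55. 61. 56.]
[257 249  29  23 362] ctr [438. 336.] size [63. 48.] ang 89.9 z 0.1201 col [ 53.  87. 134.]
```

```bash
python3 -m crank '{"translation":[[0.2,-0.06,0],[0.4,-0.12,0],[0.564,-0.165,0],[0.564,-0.165,0],[0.564,-0.165,0]],"twist":[[0,0,-0.015],[0,0,-0.015],[0,0,-0.015],[0,0,-0.015],[0,0,-0.015]],"fingers":[-0.5,-0.5,-0.5,-0.5,-0.5]}'
python3 - <<'E'
from h import *
print(pos());blocks([snap('wrist')]);st()
E
```

```text
time_s: 15.12
eef_pos: [0.4399, 0.33, 0.2203]
orientation: [0.713, 0.701, -0.0, 0.0]
ft_force: [0.4, -0.9, 0.2]
opening: 0.748
finger_force: 0.0
t 15.12 bed [-0.1517  0.3385] z 0.2203 yaw [ 1.    -0.017  0.   ] F [ 0.4 -0.9  0.2] open 0.75 ff 0.0
[ 494  141   82   84 5153] ctr [603. 342.] size [61. 47.] ang 85.8 z 0.12 col [ 52.  90. 131.]
[ 282  157   64   81 4863] ctr [440. 334.] size [60. 45.] ang 89.4 z 0.1205 col [ 56.  95. 138.]
15.175 [0.44   0.3298 0.2204] [[0.018, 1.0, 0.0], [1.0, -0.018, -0.001], [-0.001, 0.0, -1.0]] [ 0.5 -0.2  0.8] 0.7515281308171 0.0 [-0.74  0.71  0.07  1.62 -0.06  0.81 -0.66]
```

Aligned; shift 4 mm and descend. Then grasp.

```bash
python3 -m crank '{"translation":[[0.014,0,0.2],[0.014,0,0.395],[0.014,0,0.395],[0.014,0,0.395],[0.014,0,0.395],[0.014,0,0.395],[0.014,0,0.395],[0.014,0,0.395]],"twist":[[0,0,0],[0,0,0],[0,0,0],[0,0,0],[0,0,0],[0,0,0],[0,0,0],[0,0,0]],"fingers":[-0.5,-0.5,-0.5,1,1,1,1,1]}' 60
python3 -c "from h import *;print(pos())"
```

```text
time_s: 16.18
eef_pos: [0.4401, 0.3359, 0.1042]
orientation: [0.713, 0.701, 0.002, 0.0]
ft_force: [-2.1, -1.7, 13.1]
opening: 0.521
finger_force: 62.7
t 16.18 bed [-0.1519  0.3444] z 0.1042 yaw [ 1.    -0.016  0.003] F [-2.1 -1.7 13.1] open 0.52 ff 62.7
```

```bash
python3 -m crank '{"translation":[[0,0,-0.12],[0,0,-0.25],[-0.12,0.05,-0.25],[-0.26,0.1,-0.25],[-0.4,0.15,-0.25],[-0.54,0.2,-0.25],[-0.68,0.25,-0.25],[-0.82,0.287,-0.25],[-0.94,0.287,-0.25],[-0.94,0.287,-0.25],[-0.94,0.287,-0.25]],"twist":[[0,0,0],[0,0,0],[0,0,0.0147],[0,0,0.0147],[0,0,0.0147],[0,0,0.0147],[0,0,0.0147],[0,0,0.0147],[0,0,0.0147],[0,0,0.0147],[0,0,0.0147]],"fingers":[1,1,1,1,1,1,1,1,1,1,1]}'
python3 -c "from h import *;print(pos())"
```

```text
time_s: 17.55
eef_pos: [0.5212, 0.0528, 0.1778]
orientation: [0.729, 0.685, 0.001, 0.0]
ft_force: [0.1, -0.2, -2.8]
opening: 0.523
finger_force: 62.7
t 17.55 bed [-0.0532  0.0669] z 0.1778 yaw [ 0.998 -0.062  0.001] F [ 0.1 -0.2 -2.8] open 0.52 ff 62.7
```

```bash
python3 -m crank '{"translation":[[-0.12,0,0],[-0.223,0,0],[-0.223,0,0.12],[-0.223,0,0.238],[-0.223,0.03,0.238],[-0.223,0.06,0.238],[-0.223,0.09,0.238],[-0.223,0.105,0.238],[-0.223,0.115,0.238],[-0.223,0.115,0.238]],"twist":[[0,0,0],[0,0,0],[0,0,0],[0,0,0],[0,0,0],[0,0,0],[0,0,0],[0,0,0],[0,0,0],[0,0,0]],"fingers":[1,1,1,1,1,1,1,1,1,1]}'
python3 -c "from h import *;print(pos())"
```

```text
time_s: 18.8
eef_pos: [0.5492, -0.0164, 0.1051]
orientation: [0.729, 0.685, -0.002, -0.002]
ft_force: [-11.4, 2.0, 3.8]
opening: 0.513
finger_force: 68.4
t 18.80 bed [-0.0209 -0.0004] z 0.1051 yaw [ 0.998 -0.062 -0.005] F [-11.4   2.    3.8] open 0.51 ff 68.4
```

```bash
python3 -m crank '{"translation":[[0,-0.004,0.002],[0,-0.004,0.002],[0,-0.004,0.002],[0,-0.004,-0.12],[0,-0.004,-0.24],[0,-0.1,-0.24],[0,-0.23,-0.24],[0,-0.23,-0.24],[0,-0.23,-0.1],[0,-0.23,-0.03],[0,-0.23,-0.03]],"twist":[[0,0,0],[0,0,0],[0,0,0],[0,0,0],[0,0,0],[0,0,0],[0,0,0],[0,0,0],[0,0,0],[0,0,0],[0,0,0]],"fingers":[-0.4,-0.4,-0.4,-0.4,-0.4,-0.4,1,1,1,1,1]}'
python3 - <<'E'
from h import *
print(pos());blocks([snap('side')])
E
```

```text
time_s: 20.18
eef_pos: [0.4824, -0.0124, 0.1135]
orientation: [0.729, 0.685, -0.001, -0.001]
ft_force: [-0.3, 0.5, 0.7]
opening: -0.005
finger_force: 0.0
t 20.18 bed [-0.0878 -0.0006] z 0.1135 yaw [ 0.998 -0.062 -0.002] F [-0.3  0.5  0.7] open -0.01 ff 0.0
[  0   0 253  96 725] ctr [2241. -671.] size [  52. 1852.] ang 0.1 z 0.1201 col [104. 107. 112.]
[424  37 147  38 438] ctr [  450. -1472.] size [797.  42.] ang 0.4 z 0.1201 col [84. 82. 78.]
[584  45  56  17 159] ctr [ -101. -1976.] size [ 44. 315.] ang 88.2 z 0.1197 col [93. 95. 99.]
[459  67  60  17 194] ctr [  358. -1182.] size [297. 144.] ang 34.1 z 0.1197 col [45. 58. 32.]
[552  77  38  31 197] ctr [   -0. -1239.] size [128. 305.] ang 1.2 z 0.1206 col [118. 114. 118.]
[418 131   9   9  59] ctr [ 397. -466.] size [25. 51.] ang 38.9 z 0.1197 col [36. 68. 27.]
[399 150  21  10 164] ctr [ 376. -320.] size [62. 52.] ang 43.4 z 0.1191 col [42. 87. 34.]
[306 174  20  15 166] ctr [542. -15.] size [61. 49.] ang 87.1 z 0.1185 col [ 50.  82. 127.]
[328 185  10   8  42] ctr [481.  -4.] size [30. 16.] ang 14.0 z 0.1195 col [55. 54. 55.]
[129 197  47  30 426] ctr [852. 383.] size [133.  79.] ang 85.0 z 0.1193 col [122. 120. 122.]
[210 228  27  20 300] ctr [601. 343.] size [63. 49.] ang 87.8 z 0.12 col [ 51.  84. 131.]
[449 241  67  38 397] ctr [-5. 42.] size [173.  95.] ang 7.2 z 0.119 col [54. 60. 55.]
```

Blank stands at the edge in the middle lane; push it over.

```bash
python3 -m crank '{"translation":[[0,0.05,0],[0,0.09,0],[0,0.13,0],[0,0.165,0],[0,0.2,0],[0,0.23,0],[0,0.26,0],[0,0.29,0],[0,0.32,0],[0,0.34,0],[0,0.34,0]],"twist":[[0,0,0],[0,0,0],[0,0,0],[0,0,0],[0,0,0],[0,0,0],[0,0,0],[0,0,0],[0,0,0],[0,0,0],[0,0,0]],"fingers":[1,1,1,1,1,1,1,1,1,1,1]}'
cat >> h.py <<'E'
def lying(n,y):
    c=snap(n);P=cloud(c);b=bed(P);C=c['color'].astype(int)
    m=((c['depth']>0)&(abs(P[...,2]-.061)<.004)&(b[...,0]>-.08)&(b[...,0]<.148)&(abs(b[...,1]-y)<.06)&(C[...,2]>C[...,0]+20)).astype(np.uint8)
    k_,l,s,_=cv2.connectedComponentsWithStats(m);k=1+s[1:,4].argmax();q=b[l==k];print(n,y,s[k],cv2.minAreaRect((q*1000).astype(np.float32)),np.percentile(q,[1,99],axis=0).round(4).tolist())
E
python3 - <<'E'
from h import *
print(pos());lying('side',0);lying('scene',0);lying('scene',-.13)
E
```

```text
time_s: 21.6
eef_pos: [0.5843, -0.0187, 0.1142]
orientation: [0.729, 0.685, -0.0, -0.0]
ft_force: [-0.3, -0.3, -0.2]
opening: -0.001
finger_force: 0.0
t 21.60 bed [ 0.0143 -0.0005] z 0.1142 yaw [ 0.998 -0.062 -0.   ] F [-0.3 -0.3 -0.2] open -0.00 ff 0.0
side 0 [287 180  39  22 402] ((21.308757781982422, -0.3274879455566406), (65.34068298339844, 123.02068328857422), 89.6510238647461) [[-0.0388, -0.0301], [0.0802, 0.0316]]
scene 0 [301 200  49  31 679] ((24.2640380859375, -3.064594268798828), (123.30381774902344, 62.9069938659668), 0.08504011482000351) [[-0.0341, -0.0325], [0.0845, 0.0275]]
scene -0.13 [284 234  51  37 861] ((89.34964752197266, -127.83419036865234), (117.47462463378906, 62.06279373168945), 0.7007845640182495) [[0.0328, -0.158], [0.1466, -0.0982]]
```

Lying square in the middle lane. Go behind and push home.

```bash
python3 -m crank '{"translation":[[0,-0.15,0],[0,-0.29,0],[0,-0.29,0],[0,-0.29,0.1],[0,-0.29,0.213],[0,-0.29,0.213]],"twist":[[0,0,0],[0,0,0],[0,0,0],[0,0,0],[0,0,0],[0,0,0]],"fingers":[1,1,1,1,1,1]}'
python3 -m crank '{"translation":[[0,0.04,0],[0,0.08,0],[0,0.12,0],[0,0.16,0],[0,0.2,0],[0,0.24,0],[0,0.267,0],[0,0.28,0],[0,0.29,0],[0,0.3,0],[0,0.3,0]],"twist":[[0,0,0],[0,0,0],[0,0,0],[0,0,0],[0,0,0],[0,0,0],[0,0,0],[0,0,0],[0,0,0],[0,0,0],[0,0,0]],"fingers":[1,1,1,1,1,1,1,1,1,1,1]}'
python3 -c "from h import *;print(pos())"
```

```text
time_s: 22.5
eef_pos: [0.4968, -0.0133, 0.0492]
orientation: [0.729, 0.685, -0.001, -0.001]
ft_force: [-0.8, 0.1, 1.3]
opening: -0.0
finger_force: 0.0
time_s: 23.88
eef_pos: [0.5857, -0.0188, 0.0504]
orientation: [0.729, 0.685, -0.001, -0.001]
ft_force: [-13.0, 1.0, 7.8]
opening: -0.003
finger_force: 6.3
t 23.88 bed [ 0.0157 -0.0005] z 0.0504 yaw [ 0.998 -0.062 -0.004] F [-13.    1.    7.8] open -0.00 ff 6.3
```

```bash
python3 -m crank '{"translation":[[0,-0.1,0],[0,-0.2,0],[0,-0.2,-0.2],[0.1,-0.2,-0.4],[0.25,-0.2,-0.567],[0.4,-0.15,-0.567],[0.55,-0.1,-0.567],[0.7,-0.05,-0.567],[0.85,-0.02,-0.567],[1,-0.02,-0.567],[1,-0.02,-0.567]],"twist":[[0,0,0],[0,0,0],[0,0,0],[0,0,0],[0,0,0],[0,0,0],[0,0,0],[0,0,0],[0,0,0],[0,0,0],[0,0,0]],"fingers":[1,1,1,1,1,1,1,-0.5,-0.5,-0.5,-0.5]}'
python3 -m crank '{"translation":[[0.1,0,0],[0.205,0,0],[0.205,0,0]],"twist":[[0,0,0],[0,0,0],[0,0,0]],"fingers":[-0.5,-0.5,-0.5]}'
python3 - <<'E'
from h import *
print(pos());blocks([snap('wrist')])
E
```

```text
time_s: 25.25
eef_pos: [0.5988, 0.2847, 0.2199]
orientation: [0.727, 0.686, 0.0, -0.001]
ft_force: [0.7, -0.7, 0.2]
opening: 0.749
finger_force: 0.0
time_s: 25.62
eef_pos: [0.603, 0.344, 0.2201]
orientation: [0.728, 0.686, 0.0, -0.0]
ft_force: [-0.0, -0.0, -0.3]
opening: 0.749
finger_force: 0.0
t 25.62 bed [0.0102 0.3627] z 0.2201 yaw [ 0.998 -0.06  -0.001] F [-0.  -0.  -0.3] open 0.75 ff 0.0
[ 593   46   47  176 4178] ctr [829. 377.] size [ 32. 130.] ang 8.1 z 0.1169 col [125. 123. 121.]
```

```bash
python3 - <<'E'
from h import *
c=load('wrist');cv2.imwrite('pics/w4.png',c['color'])
c=snap('side','s4.png',(120,150,420,350),2);blocks([c])
E
```

```text
[  0   0 254  96 718] ctr [2242. -671.] size [  52. 1852.] ang 0.2 z 0.1199 col [109. 112. 117.]
[350   0  60  12 140] ctr [ 1412. -1977.] size [ 64. 469.] ang 88.1 z 0.1198 col [133. 138. 143.]
[408  33 169  42 492] ctr [  486. -1480.] size [920. 182.] ang 10.0 z 0.1201 col [88. 86. 82.]
[584  45  56  17 161] ctr [ -102. -1977.] size [ 58. 314.] ang 88.0 z 0.1198 col [ 98. 101. 105.]
[459  68  60  15 187] ctr [  356. -1183.] size [297. 143.] ang 35.7 z 0.12 col [48. 62. 34.]
[552  79  38  29 201] ctr [   -0. -1241.] size [127. 305.] ang 0.3 z 0.1204 col [125. 121. 125.]
[129 197  47  30 427] ctr [853. 382.] size [131.  79.] ang 84.6 z 0.1193 col [130. 127. 129.]
[449 241  67  37 395] ctr [-6. 41.] size [173.  95.] ang 8.8 z 0.1192 col [58. 64. 58.]
```

View pics/w4.png

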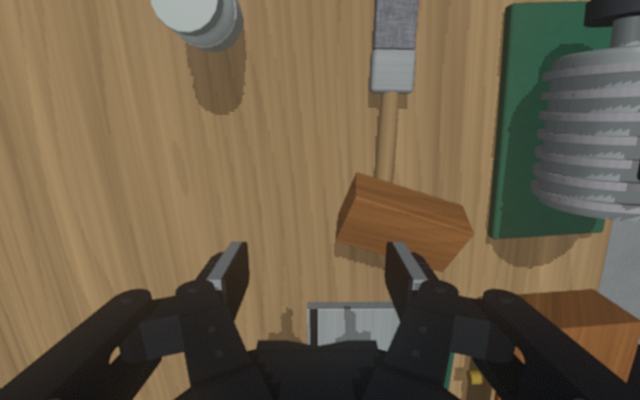

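View pics/s4.png

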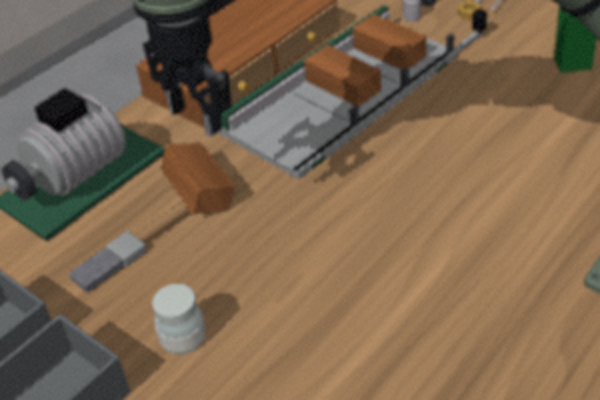

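The third blank has been knocked over: it lies at wrist (405,222), side crop (198,178). I measure its lying pose.

```bash
python3 - <<'E'
from h import *
for n in('wrist','side'):
    c=load(n);P=cloud(c);C=c['color'].astype(int)
    m=(c['depth']>0)&(P[...,2]>.01)&(P[...,2]<.1)&(P[...,0]>.55)&(P[...,0]<.78)&(P[...,1]>.24)&(P[...,1]<.48)&(C[...,2]>C[...,0]*1.7)
    k_,l,s,_=cv2.connectedComponentsWithStats(m.astype(np.uint8));k=1+s[1:,4].argmax();q=P[l==k]
    print(n,s[k],np.percentile(q[:,2],[2,10,25,50,75,90,98]).round(4),'all',cv2.minAreaRect((q[:,:2]*1000).astype(np.float32)))
    zt=np.percentile(q[:,2],60)
    t=q[q[:,2]>zt-.006]
    A=np.c_[t[:,:2],np.ones(len(t))];print(' plane slope',np.linalg.lstsq(A,t[:,2],rcond=None)[0].round(3), cv2.minAreaRect((t[:,:2]*1000).astype(np.float32)),len(t))
    # normals by local fit
    im=np.where(l==k)
    for r0 in range(s[k,1],s[k,1]+s[k,3],14):
        for c0 in range(s[k,0],s[k,0]+s[k,2],20):
            w=(l[r0:r0+10,c0:c0+14]==k)
            if n=='wrist' and w.sum()>100:
                p=P[r0:r0+10,c0:c0+14][w];nn=np.linalg.svd(p-p.mean(0))[2][2];print('  ',c0,r0,p.mean(0).round(3),(nn*np.sign(nn[2])).round(2))
E
```

```text
wrist [ 335  103  139  169 8691] [0.0154 0.0275 0.0434 0.0521 0.0585 0.0622 0.0641] all ((700.7171630859375, 326.24810791015625), (143.21578979492188, 120.82340240478516), 68.52598571777344)
 plane slope [ 0.072  0.184 -0.048] ((688.6571655273438, 295.83953857421875), (48.78815841674805, 120.87358093261719), 69.844482421875) 5297
   355 173 [0.649 0.343 0.032] [0.28 0.89 0.37]
   375 173 [0.67  0.339 0.021] [0.25 0.92 0.3 ]
   355 187 [0.646 0.335 0.053] [0.3  0.89 0.36]
   375 187 [0.667 0.331 0.044] [0.34 0.87 0.37]
   395 187 [0.689 0.327 0.034] [0.35 0.86 0.37]
   355 201 [0.645 0.324 0.062] [-0.13 -0.36  0.92]
   375 201 [0.663 0.322 0.062] [0.25 0.5  0.83]
   395 201 [0.683 0.32  0.057] [0.31 0.89 0.33]
   415 201 [0.705 0.315 0.047] [0.33 0.88 0.34]
   435 201 [0.729 0.311 0.037] [0.33 0.86 0.39]
   335 215 [0.628 0.303 0.041] [-0.96  0.29  0.07]
   355 215 [0.645 0.308 0.056] [-0.11 -0.37  0.92]
   375 215 [0.664 0.307 0.058] [-0.15 -0.36  0.92]
   395 215 [0.682 0.307 0.061] [-0.12 -0.37  0.92]
   415 215 [0.7   0.307 0.063] [ 0.02 -0.2   0.98]
   435 215 [0.721 0.304 0.059]
[... 255 characters left out ...]
4 -0.37  0.92]
   415 229 [0.703 0.29  0.058] [-0.14 -0.36  0.92]
   435 229 [0.721 0.29  0.06 ] [-0.14 -0.39  0.91]
   455 229 [0.739 0.29  0.062] [-0.11 -0.3   0.95]
   375 243 [0.665 0.273 0.045] [-0.13 -0.36  0.93]
   415 243 [0.705 0.273 0.051] [-0.15 -0.36  0.92]
   435 243 [0.724 0.273 0.054] [-0.14 -0.35  0.93]
   435 257 [0.727 0.254 0.048] [-0.12 -0.36  0.92]
side [ 188  221   49   49 1051] [0.0122 0.0176 0.0286 0.0461 0.0552 0.0611 0.0644] all ((699.5280151367188, 331.25653076171875), (154.12127685546875, 126.77264404296875), 67.55494689941406)
 plane slope [ 0.08   0.162 -0.048] ((683.2462158203125, 291.6126708984375), (62.87778854370117, 126.6609115600586), 68.0745849609375) 582
```

The blank leans on the brush handle, rolled about 23° about its long axis. I compute a tilted grasp across its 60 mm width.

```bash
cat >> h.py <<'E'
def goto(p,M):
    s=readout.read_state();T=R.from_quat(s['orientation'])
    d=T.inv().apply(np.asarray(p)-s['eef_pos'])/.3;r=(T.inv()*R.from_matrix(M)).as_rotvec()/np.pi
    return d.round(3).tolist(),r.round(4).tolist()
E
python3 - <<'E'
from h import *
c=load('wrist');P=cloud(c);C=c['color'].astype(int)
m=(c['depth']>0)&(P[...,2]>.008)&(P[...,2]<.1)&(P[...,0]>.6)&(P[...,0]<.78)&(P[...,1]>.24)&(P[...,1]<.40)&(C[...,2]>C[...,0]*1.7)
l=cv2.connectedComponents(cv2.erode(m.astype(np.uint8),np.ones((7,7))))[1]
n=np.array([-.135,-.365,.92]);n/=np.linalg.norm(n);s=np.array([.325,.875,.36]);s-=n*(s@n);s/=np.linalg.norm(s);a=np.cross(s,n)
u,cnt=np.unique(l[l>0],return_counts=True);q=P[l==u[cnt.argmax()]]
for v,k in((a,'a'),(s,'s'),(n,'n')): print(k,v.round(3),np.percentile(q@v,[.5,2,50,98,99.5]).round(4))
t=q[(q@n)>np.percentile(q@n,50)-.004];print('top s',np.percentile(t@s,[1,99]),'a',np.percentile(t@a,[1,99]),'n',np.median(t@n))
f=q[(q@s)>np.percentile(q@s,80)-.005];print('side a',np.percentile(f@a,[1,99]),'n',np.percentile(f@n,[1,99]),'s',np.median(f@s))
E
```

```text
a [ 0.937 -0.348 -0.001] [0.4827 0.4829 0.5322 0.5947 0.5967]
s [0.321 0.863 0.39 ] [0.4641 0.4668 0.5067 0.5174 0.5178]
n [-0.135 -0.365  0.921] [-0.185  -0.1823 -0.1485 -0.1469 -0.1466]
top s [0.4644282  0.51745063] a [0.48301251 0.59619535] n -0.14806282138201574
side a [0.48326386 0.59563016] n [-0.185443   -0.14735392] s 0.5164336605429413
```

```bash
cat >> h.py <<'E'
n=np.array([-.135,-.365,.92]);n/=np.linalg.norm(n);s_=np.array([.325,.875,.36]);s_-=n*(s_@n);s_/=np.linalg.norm(s_);a=np.cross(s_,n)
GP=a*.5275+s_*.4875+n*-.160;GM=np.c_[-a,s_,-n]
E
python3 - <<'E'
from h import *
print(GP);print(goto(GP+n*.09,GM))
E
```

```text
[0.67248817 0.29577506 0.04229988]
([-0.25, 0.205, 0.318], [-0.1095, 0.0816, -0.4009])
```

```bash
python3 -m crank '{"translation":[[0,0,-0.05],[0,0,-0.05],[-0.08,0.05,0],[-0.16,0.12,0.1],[-0.25,0.205,0.2],[-0.25,0.205,0.318],[-0.25,0.205,0.318],[-0.25,0.205,0.318],[-0.25,0.205,0.318],[-0.25,0.205,0.318]],"twist":[[-0.015,0.01,-0.055],[-0.03,0.02,-0.11],[-0.045,0.03,-0.165],[-0.06,0.04,-0.22],[-0.075,0.05,-0.27],[-0.09,0.065,-0.33],[-0.1,0.075,-0.37],[-0.1095,0.0816,-0.4009],[-0.1095,0.0816,-0.4009],[-0.1095,0.0816,-0.4009]],"fingers":[-0.6,-0.6,-0.6,-0.6,-0.6,-0.6,-0.6,-0.6,-0.6,-0.6]}' 70
python3 - <<'E'
from h import *
st();print(goto(GP+n*.09,GM),goto(GP,GM))
c=snap('wrist','w5.png')
E
```

```text
time_s: 26.98
eef_pos: [0.6603, 0.2634, 0.1255]
orientation: [0.174, 0.964, 0.196, 0.035]
ft_force: [-0.4, 0.4, -0.5]
opening: 0.804
finger_force: 0.0
26.975 [0.6603 0.2634 0.1255] [[-0.937, 0.322, 0.136], [0.35, 0.863, 0.365], [0.001, 0.389, -0.921]] [-0.4  0.4 -0.5] 0.8036563577089717 0.0 [-0.07  1.03 -0.52  1.36  0.24  0.57  0.72]
([-0.001, -0.002, 0.0], [-0.0, 0.0001, -0.0006]) ([-0.001, -0.002, 0.3], [-0.0, 0.0001, -0.0006])
```

View pics/w5.png

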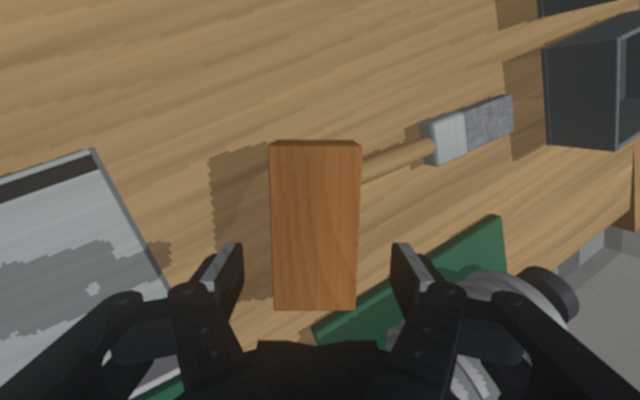

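Fingers stand square and centred over the leaning blank (columns 270–360). Descend and grip.

```bash
python3 -m crank '{"translation":[[0,0,0.1],[0,0,0.2],[0,0,0.28],[0,0,0.295],[0,0,0.295],[0,0,0.295],[0,0,0.295],[0,0,0.295]],"twist":[[0,0,0],[0,0,0],[0,0,0],[0,0,0],[0,0,0],[0,0,0],[0,0,0],[0,0,0]],"fingers":[-0.6,-0.6,-0.6,-0.6,1,1,1,1]}' 70
python3 -c "from h import *;st()"
```

```text
time_s: 28.02
eef_pos: [0.6723, 0.2959, 0.044]
orientation: [0.173, 0.965, 0.196, 0.035]
ft_force: [0.3, -0.6, -1.8]
opening: 0.684
finger_force: 76.3
28.025 [0.6723 0.2959 0.044 ] [[-0.938, 0.32, 0.135], [0.348, 0.863, 0.366], [0.0, 0.39, -0.921]] [ 0.3 -0.6 -1.8] 0.6842234452468243 76.25968337059021 [-0.14  1.17 -0.48  1.29  0.27  0.49  0.71]
```

```bash
python3 - <<'E'
from h import *
M=np.c_[np.r_[-EX,0],np.r_[EY,0],[0,0,-1]];p=O+.064*EX+.130*EY
s=readout.read_state()['eef_pos']
I=GM
print('lift',goto(s+[0,0,.09],R.from_quat(readout.read_state()['orientation']).as_matrix()))
print('over',goto([*p,.135],M))
E
```

```text
lift ([0.0, 0.117, -0.276], [-0.0, 0.0, 0.0])
over ([-0.123, -0.453, -0.522], [0.1267, 0.0185, -0.0919])
```

```bash
python3 -m crank '{"translation":[[0,0.04,-0.09],[0,0.08,-0.18],[0,0.117,-0.276],[-0.03,0,-0.35],[-0.06,-0.13,-0.41],[-0.09,-0.26,-0.46],[-0.12,-0.38,-0.5],[-0.123,-0.453,-0.522],[-0.123,-0.453,-0.522],[-0.123,-0.453,-0.522]],"twist":[[0,0,0],[0,0,0],[0,0,0],[0.03,0.005,-0.02],[0.06,0.01,-0.04],[0.09,0.014,-0.065],[0.1267,0.0185,-0.0919],[0.1267,0.0185,-0.0919],[0.1267,0.0185,-0.0919],[0.1267,0.0185,-0.0919]],"fingers":[1,1,1,1,1,1,1,1,1,1]}'
python3 - <<'E'
from h import *
print(pos())
c=snap('side','s6.png',(140,60,440,285),2)
E
```

```text
time_s: 29.28
eef_pos: [0.6422, 0.1092, 0.135]
orientation: [0.031, 1.0, 0.0, 0.0]
ft_force: [-0.6, 0.6, -2.3]
opening: 0.689
finger_force: 76.3
t 29.27 bed [0.0641 0.1308] z 0.1350 yaw [0.062 0.998 0.001] F [-0.6  0.6 -2.3] open 0.69 ff 76.3
```

View pics/s6.png

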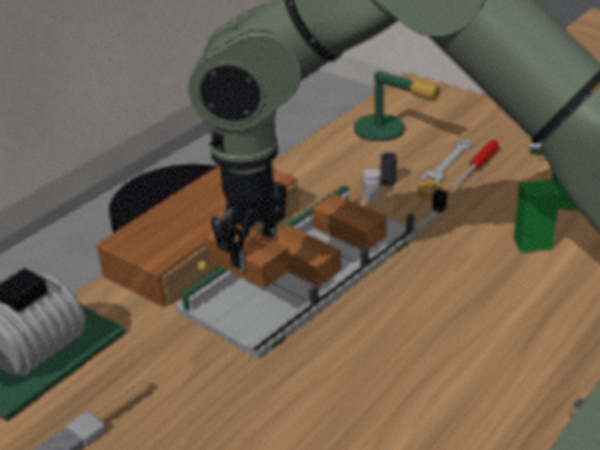

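Blank held level over the left lane. Lower and set down.

```bash
python3 -m crank '{"translation":[[0,0,0.1],[0,0,0.2],[0,0,0.25],[0,0,0.275],[0,0,0.275]],"twist":[[0,0,0],[0,0,0],[0,0,0],[0,0,0],[0,0,0]],"fingers":[1,1,1,1,1]}'
python3 -c "from h import *;print(pos())"
```

```text
time_s: 29.95
eef_pos: [0.6423, 0.1088, 0.0527]
orientation: [0.031, 1.0, 0.0, 0.0]
ft_force: [0.1, -0.4, -2.2]
opening: 0.686
finger_force: 76.3
t 29.95 bed [0.0642 0.1305] z 0.0527 yaw [0.062 0.998 0.   ] F [ 0.1 -0.4 -2.2] open 0.69 ff 76.3
```

```bash
python3 -m crank '{"translation":[[0,0,0.005],[0,0,0.01],[0,0,0.01]],"twist":[[0,0,0],[0,0,0],[0,0,0]],"fingers":[1,1,1]}'
python3 -c "from h import *;print(pos())"
```

```text
time_s: 30.32
eef_pos: [0.6426, 0.1087, 0.0511]
orientation: [0.031, 1.0, 0.0, 0.001]
ft_force: [-6.8, -2.9, 18.8]
opening: 0.687
finger_force: 78.8
t 30.32 bed [0.0645 0.1303] z 0.0511 yaw [0.063 0.998 0.   ] F [-6.8 -2.9 18.8] open 0.69 ff 78.8
```

```bash
python3 -m crank '{"translation":[[0,0,-0.004],[0,0,-0.004],[0,0,-0.12],[0,0,-0.25],[0.15,0,-0.25],[0.3,0,-0.25],[0.3,0,-0.25],[0.3,0,-0.12],[0.3,0,0],[0.3,0,0]],"twist":[[0,0,0],[0,0,0],[0,0,0],[0,0,0],[0,0,0],[0,0,0],[0,0,0],[0,0,0],[0,0,0],[0,0,0]],"fingers":[-0.4,-0.4,-0.4,-0.4,1,1,1,1,1,1]}'
python3 - <<'E'
from h import *
print(pos());lying('scene',.13);lying('side',.13)
E
```

```text
time_s: 31.58
eef_pos: [0.552, 0.1142, 0.0475]
orientation: [0.031, 1.0, -0.0, -0.001]
ft_force: [0.2, 0.1, -2.5]
opening: 0.686
finger_force: 85.0
t 31.57 bed [-0.0262  0.1302] z 0.0475 yaw [ 0.062  0.998 -0.001] F [ 0.2  0.1 -2.5] open 0.69 ff 85.0
scene 0.13 [340 178  30  23 295] ((2.666278839111328, 131.20680236816406), (64.75830078125, 94.94645690917969), 88.67042541503906) [[-0.0377, 0.099], [0.0489, 0.1605]]
side 0.13 [286 208  22  21 212] ((-37.714847564697266, 131.026123046875), (63.000274658203125, 74.63419342041016), 86.52767944335938) [[-0.0732, 0.1], [-0.0077, 0.1619]]
```

The fingers only opened to the blank's own width, so it is still held. Carry it back over the lane, set down and open properly.

```bash
python3 -m crank '{"translation":[[0,0,-0.05],[0,0,-0.1],[-0.1,0,-0.1],[-0.2,0,-0.1],[-0.3,0,-0.1],[-0.3,0,-0.1],[-0.3,0,-0.05],[-0.3,0,-0.013],[-0.3,0,-0.013],[-0.3,0,-0.013]],"twist":[[0,0,0],[0,0,0],[0,0,0],[0,0,0],[0,0,0],[0,0,0],[0,0,0],[0,0,0],[0,0,0],[0,0,0]],"fingers":[1,1,1,1,1,1,1,1,1,1]}' 70
python3 -c "from h import *;print(pos())"
```

```text
time_s: 32.92
eef_pos: [0.6417, 0.1086, 0.0529]
orientation: [0.031, 1.0, -0.0, -0.0]
ft_force: [-0.6, 0.4, -2.2]
opening: 0.69
finger_force: 85.0
t 32.92 bed [0.0636 0.1302] z 0.0529 yaw [ 0.062  0.998 -0.   ] F [-0.6  0.4 -2.2] open 0.69 ff 85.0
```

```bash
python3 -c "
from h import *
lying('scene',.13)"
```

```text
scene 0.13 [366 203  30  12  69] ((124.20455932617188, 113.26780700683594), (78.91148376464844, 40.4384651184082), 44.22963333129883) [[0.0822, 0.098], [0.1396, 0.1545]]
```

```bash
python3 -m crank '{"translation":[[0,0,0.006],[0,0,0.006],[0,0,0.006],[0,0,0.006],[0,0,0.006],[0,0,-0.12],[0,0,-0.25],[0,0,-0.25]],"twist":[[0,0,0],[0,0,0],[0,0,0],[0,0,0],[0,0,0],[0,0,0],[0,0,0],[0,0,0]],"fingers":[1,-0.85,-0.85,-0.85,-0.85,-0.85,-0.85,-0.85]}'
python3 - <<'E'
from h import *
print(pos());lying('scene',.13);lying('side',.13)
E
```

```text
time_s: 33.98
eef_pos: [0.6432, 0.1089, 0.131]
orientation: [0.031, 1.0, 0.001, 0.002]
ft_force: [0.6, -0.9, -0.6]
opening: 0.929
finger_force: 0.0
t 33.98 bed [0.0651 0.1305] z 0.1310 yaw [0.063 0.998 0.001] F [ 0.6 -0.9 -0.6] open 0.93 ff 0.0
scene 0.13 [350 187  47  29 617] ((83.04679107666016, 129.38153076171875), (122.6634750366211, 63.115211486816406), 1.2536176443099976) [[0.0244, 0.0986], [0.1421, 0.1593]]
side 0.13 [245 193  41  24 420] ((78.74913024902344, 131.87451171875), (63.70765686035156, 125.17362213134766), 89.20194244384766) [[0.0185, 0.1009], [0.1378, 0.1632]]
```

```bash
python3 -m crank '{"translation":[[0.14,0,0],[0.285,0,0],[0.285,0,0],[0.285,0,0],[0.285,0,0],[0.285,0,0.13],[0.285,0,0.27],[0.285,0,0.27]],"twist":[[0,0,0],[0,0,0],[0,0,0],[0,0,0],[0,0,0],[0,0,0],[0,0,0],[0,0,0]],"fingers":[1,1,1,1,1,1,1,1]}'
python3 -m crank '{"translation":[[-0.04,0,0],[-0.08,0,0],[-0.1,0,0],[-0.12,0,0],[-0.12,0,0]],"twist":[[0,0,0],[0,0,0],[0,0,0],[0,0,0],[0,0,0]],"fingers":[1,1,1,1,1]}'
python3 -c "from h import *;print(pos())"
```

```text
time_s: 35.08
eef_pos: [0.5558, 0.1137, 0.0451]
orientation: [0.031, 1.0, -0.001, -0.002]
ft_force: [-0.5, 0.1, 1.1]
opening: 0.006
finger_force: 0.0
time_s: 35.7
eef_pos: [0.593, 0.1117, 0.0475]
orientation: [0.031, 1.0, 0.0, 0.0]
ft_force: [0.4, 0.2, -0.2]
opening: -0.001
finger_force: 0.0
t 35.70 bed [0.0148 0.1302] z 0.0475 yaw [0.063 0.998 0.   ] F [ 0.4  0.2 -0.2] open -0.00 ff 0.0
```

```bash
python3 -m crank '{"translation":[[-0.01,0,0],[-0.02,0,0],[-0.025,0,0],[-0.025,0,0]],"twist":[[0,0,0],[0,0,0],[0,0,0],[0,0,0]],"fingers":[1,1,1,1]}'
python3 -c "from h import *;print(pos())"
```

```text
time_s: 36.2
eef_pos: [0.5964, 0.1115, 0.0472]
orientation: [0.031, 1.0, -0.001, -0.004]
ft_force: [-34.3, -0.4, 24.7]
opening: -0.002
finger_force: 16.9
t 36.20 bed [0.0182 0.1302] z 0.0472 yaw [ 0.061  0.998 -0.002] F [-34.3  -0.4  24.7] open -0.00 ff 16.9
```

```bash
python3 -m crank '{"translation":[[0.1,0,0],[0.2,0,0],[0.2,0,-0.17],[0.2,-0.1,-0.35],[0.2,-0.25,-0.35],[0.2,-0.4,-0.35],[0.2,-0.55,-0.35],[0.2,-0.7,-0.35],[0.2,-0.85,-0.35],[0.2,-1,-0.35],[0.2,-1,-0.35],[0.2,-1,-0.35]],"twist":[[0,0,0],[0,0,0],[0,0,0.05],[0,0,0.1],[0,0,0.15],[0,0,0.2],[0,0,0.25],[0,0,0.3],[0,0,0.35],[0,0,0.4],[0,0,0.45],[0,0,0.5]],"fingers":[1,1,1,1,1,1,1,1,-0.6,-0.6,-0.6,-0.6]}'
python3 - <<'E'
from h import *
M=np.c_[np.r_[EY,0],np.r_[EX,0],[0,0,-1]]
print(pos());print(goto([*(O+.0098*EX-.2885*EY),.12],M))
for y in(-.13,0,.13): lying('scene',y)
for y in(0,.13): lying('side',y)
E
```

```text
time_s: 37.7
eef_pos: [0.5216, -0.1849, 0.1523]
orientation: [0.731, 0.683, 0.0, 0.0]
ft_force: [-0.2, 0.5, -0.8]
opening: 0.802
finger_force: 0.0
t 37.70 bed [-0.0378 -0.1703] z 0.1523 yaw [ 0.998 -0.068  0.   ] F [-0.2  0.5 -0.8] open 0.80 ff 0.0
([-0.393, 0.161, 0.108], [0.0, -0.0, -0.0017])
scene -0.13 [284 234  52  37 870] ((89.37923431396484, -127.37238311767578), (117.06732940673828, 62.921531677246094), 0.15296006202697754) [[0.0326, -0.1578], [0.1473, -0.0987]]
scene 0 [319 210  49  33 731] ((88.95574951171875, -3.735433578491211), (117.75708770751953, 62.99742126464844), 0.2600531578063965) [[0.032, -0.0331], [0.1465, 0.0268]]
scene 0.13 [352 188  47  28 603] ((88.72996520996094, 129.40066528320312), (119.53858184814453, 63.008583068847656), 1.618424415588379) [[0.032, 0.0991], [0.1471, 0.1594]]
side 0 [272 173  38  22 383] ((87.15791320800781, 1.643463134765625), (121.07244110107422, 66.51885986328125), 0.9927211999893188) [[0.0274, -0.0305], [0.1453, 0.03]]
side 0.13 [244 191  39  24 425] ((87.33110809326172, 132.0333251953125), (120.6097183227539, 61.19759750366211), 0.5677254796028137) [[0.0276, 0.1023], [0.1456, 0.1621]]
```

All three read home. Now the grip.

```bash
python3 -m crank '{"translation":[[-0.2,0.08,0],[-0.393,0.161,0.108],[-0.393,0.161,0.108],[-0.393,0.161,0.25],[-0.393,0.161,0.365],[-0.393,0.161,0.365],[-0.393,0.161,0.365],[-0.393,0.161,0.365],[-0.393,0.161,0.365],[-0.393,0.161,0.365]],"twist":[[0,0,0],[0,0,0],[0,0,0],[0,0,0],[0,0,0],[0,0,0],[0,0,0],[0,0,0],[0,0,0],[0,0,0]],"fingers":[-0.6,-0.6,-0.6,-0.6,-0.6,-0.6,0.7,0.7,0.7,0.7]}' 40
python3 -c "from h import *;print(pos())"
```

```text
time_s: 39.2
eef_pos: [0.5608, -0.3053, 0.0442]
orientation: [0.729, 0.685, -0.001, -0.001]
ft_force: [-17.6, 3.7, 22.1]
opening: 0.276
finger_force: 40.0
t 39.20 bed [ 0.0089 -0.288 ] z 0.0442 yaw [ 0.998 -0.063 -0.003] F [-17.6   3.7  22.1] open 0.28 ff 40.0
```

Gripped. Slide 62 mm, then feel for the stop.

```bash
python3 -m crank '{"translation":[[0.05,-0.003,-0.004],[0.1,-0.003,-0.004],[0.15,-0.003,-0.004],[0.19,-0.003,-0.004],[0.21,-0.003,-0.004],[0.21,-0.003,-0.004]],"twist":[[0,0,0],[0,0,0],[0,0,0],[0,0,0],[0,0,0],[0,0,0]],"fingers":[0.7,0.7,0.7,0.7,0.7,0.7]}'
python3 -m crank '{"translation":[[0.007,0,0],[0.014,0,0],[0.017,0,0],[0.017,0,0]],"twist":[[0,0,0],[0,0,0],[0,0,0],[0,0,0]],"fingers":[0.7,0.7,0.7,0.7]}'
python3 -c "from h import *;print(pos())"
```

```text
time_s: 39.95
eef_pos: [0.5645, -0.2412, 0.0444]
orientation: [0.729, 0.685, -0.001, -0.001]
ft_force: [-10.3, 2.5, 3.0]
opening: 0.276
finger_force: 42.5
time_s: 40.45
eef_pos: [0.5645, -0.2403, 0.0444]
orientation: [0.729, 0.684, -0.002, 0.001]
ft_force: [-7.3, -19.5, -3.8]
opening: 0.275
finger_force: 41.4
t 40.45 bed [ 0.0085 -0.2228] z 0.0444 yaw [ 0.998 -0.064 -0.001] F [ -7.3 -19.5  -3.8] open 0.27 ff 41.4
```

```bash
python3 -m crank '{"translation":[[-0.003,0,0],[-0.003,0,0],[-0.003,0,0],[-0.003,0,0],[-0.003,0,-0.15],[-0.003,0,-0.35],[-0.003,-0.3,-0.5],[-0.003,-0.5,-0.5],[-0.003,-0.5,-0.5],[-0.003,-0.5,-0.5]],"twist":[[0,0,0],[0,0,0],[0,0,0],[0,0,0],[0,0,0],[0,0,0],[0,0,0],[0,0,0],[0,0,0],[0,0,0]],"fingers":[-0.6,-0.6,-0.6,-0.6,-0.6,-0.6,-0.6,-0.6,-0.6,-0.6]}'
python3 - <<'E'
from h import *
print(pos())
for y in(-.13,0,.13): lying('scene',y)
c=snap('scene','f.png',(230,150,450,315),3.4)
P=cloud(c);b=bed(P);m=(c['depth']>0)&(P[...,2]>.035)&(P[...,2]<.065)&(b[...,0]>-.01)&(b[...,0]<.024)
n_,l,s,_=cv2.connectedComponentsWithStats(m.astype(np.uint8))
for k in range(1,n_):
    if s[k,4]>8: print(s[k],np.percentile(b[l==k],[5,50,95],axis=0).round(4).tolist())
E
```

```text
time_s: 41.7
eef_pos: [0.4147, -0.2289, 0.1949]
orientation: [0.729, 0.684, -0.0, 0.0]
ft_force: [1.4, -0.6, -0.7]
opening: 0.796
finger_force: 0.0
t 41.70 bed [-0.1418 -0.2209] z 0.1949 yaw [ 0.998 -0.064  0.   ] F [ 1.4 -0.6 -0.7] open 0.80 ff 0.0
scene -0.13 [284 234  52  37 864] ((88.69970703125, -128.04037475585938), (61.38568878173828, 118.42330169677734), 89.94488525390625) [[0.0329, -0.1581], [0.1471, -0.0983]]
scene 0 [319 210  50  33 730] ((88.98863983154297, -2.518535614013672), (63.73967361450195, 117.95854949951172), 89.27478790283203) [[0.0321, -0.033], [0.1472, 0.0267]]
scene 0.13 [352 188  47  29 599] ((88.7955551147461, 129.43777465820312), (118.18783569335938, 63.8607063293457), 0.41936755180358887) [[0.0319, 0.0983], [0.1465, 0.1598]]
[437 109  25  23 158] [[-0.0061, 0.617], [0.003, 0.669], [0.0093, 0.7659]]
[349 191   6   7  30] [[0.0045, 0.1192], [0.0108, 0.1263], [0.0131, 0.1349]]
[318 213   6   7  31] [[0.0045, -0.0093], [0.0099, -0.0042], [0.013, 0.0045]]
[283 238   6   7  35] [[0.0066, -0.1397], [0.0114, -0.1337], [0.014, -0.1254]]
[252 255  12  12 108] [[0.0009, -0.234], [0.0135, -0.2273], [0.0212, -0.2156]]
[ 95 350  21  19 166] [[-0.0064, -0.6262], [0.0006, -0.612], [0.0053, -0.597]]
[ 88 376   8  11  45] [[0.0187, -0.659], [0.0222, -0.6544], [0.0237, -0.6507]]
[ 53 388  19  12  71] [[-0.0088, -0.7161], [0.0059, -0.7092], [0.0219, -0.7019]]
```

View pics/f.png

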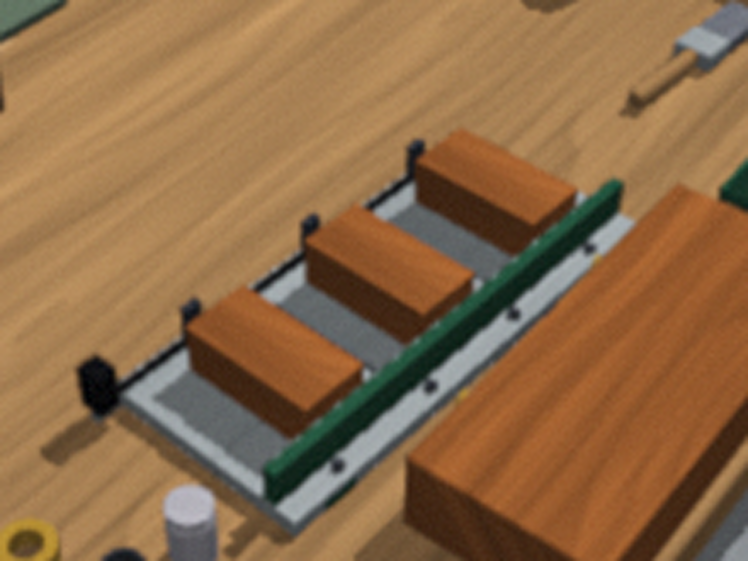

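All three blanks lie against the fence, with the tabs at crop (190,315), (310,228) and (415,155) standing behind them. The robot is clear.

```bash
python3 -c "from h import *;print(hand_in())"
```

```text
the job is handed in; nothing more can be done
None
```

The job is handed in: I opened the lock first, then laid all three blanks home against the fence, and slid the grip to its locked stop with the tabs behind them; the left-lane blank was found knocked over onto the brush handle, so I set it down flat in its lane instead of tipping it over the front edge.

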